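# Close up the dry-laid tile course

### The arm

A 6-joint arm with a two-finger parallel gripper is mounted at the origin on the work surface. World frame = base frame: x ahead of the robot, y to its left, z up, the work surface at z = 0. Lengths are in m, angles in rad, forces in N, time in s.
With the tool pointing down it reaches from about 0.425 to 0.95 m from the base axis. Payload 3.5 kg.
Tool frame: the origin (TCP) lies on the centre line of the jaws, within the pads' length; the fingertips stand 19 mm ahead of it and the grasp point (between the pads) is the TCP; z points along the fingers, y is the line along which they close (so a half turn about z gives the same grasp; the last joint's range is limited). The gripper opens to 85 mm and grips with 20 to 120 N. Pads are 22 mm wide; open, the fingers measure 114 mm over their backs; the gripper's body (76 mm by 85 mm) begins 54 mm behind the grasp point. The pads swing forward as they close: fully open they stand 13 mm farther back than shut.
Start: joints at [-1.493, 0.286, 1.577, -0, 1.279, -0.15], TCP at [0.152, -0.658, 0.25] pointing down, gripper open.
Joint ranges: [-2.77, 2.77], [-0.9, 2.22], [0.21, 2.48], [-1.53, 4.67], [0.24, 2.81], [-2.84, 2.84]. Speed limits (rad/s): [2.79, 2.79, 3.14, 3.14, 3.14, 3.14].

### API

Orientations are given as a unit quaternion [x, y, z, w].
In Python, from plant import ctrl, imaging gives the robot as it stands. The module is installed in compiled form; this text tells all that it offers.
- The arm moves only by the shell command python3 -m handwheel 'ROWS' [OPENING] [FORCE]. ROWS is JSON, one flat list of numbers, 6 for each row, row after row: the shift along the world's x, y, z in units of 150 mm (1.0 is 150 mm), then the turn, a rotation vector about the world's x, y, z in units of 90 degrees (1.0 is 90 degrees). In form: [tx, ty, tz, rx, ry, rz, tx, ty, tz, rx, ry, rz, ...]. A call has 1 to 5 rows; each row shifts and turns the commanded pose from where the row before left it; what a row does not reach is not made up. A row lasts 1/12 s, in which the tool goes at most 41.7 mm and 7.16 degrees, less where a joint would pass 70% of its speed; a pose out of reach is approached as far as the arm can. A call with a number of a shift or a turn outside -1 to 1 is refused whole. A call with a gripper value outside its range is refused whole. OPENING is the opening, from 0 (shut) to 1 (fully open), set as the call begins (- or left out, the last holds). The fingers move at their own pace and stop on an object; FORCE is the grip in N (left out, the last holds). Time passes only in rows, so rows that do not move let the fingers close. It gives the time, the measured TCP pose, the force, the opening and the grip force at its end, in the units of the state.
- ctrl.get_state(): the state, without advancing time (a new reading comes with each control period).
- imaging.read_camera(name): name is "scene" or "side" or "wrist"; returns (picture, depth): 400x640x3 uint8, blue, green, red; 400x640 float32, m along the optical axis (not along the pixel's ray), 0 where there is no reading.
- imaging.get_calibration(name): a dict with "fovy" (degrees; the focal length in pixels is half the picture's height over the tangent of half this angle, whatever the lens; pixels are square), "cx", "cy" (the principal point, pixels), "R" (3x3) and "t" (3): a world point X has camera coordinates R X + t. Camera axes: x right, y down, z forward; pixel columns grow to the right and rows downward; lengths in m; the calibration is good to about 2 mm. A picture is of the moment at which its call begins: read the wrist's pose just before it. get_calibration takes no time and is no camera call; for the wrist camera it gives the pose at the moment of the call.
- ctrl.sign_off(): hands the job in; it is judged then, once.
The state is a dict: "time": time; "qpos": joint angles; "dq": joint speeds; "joint_efforts": joint torques, N m; "eef_pos": TCP position; "tcp_rot": TCP orientation; "contact_force": force on the tool from outside, world axes, zero at the start; "wrist_torque": the same for the moment, N m; "opening": opening from 0.0 (shut) to 1.0 (fully open); "finger_force": force on a finger pad.
Only numpy, scipy, OpenCV 4.12 (cv2) and the standard library are available. Lean on these libraries where they do the work, as an engineer would, in place of code of your own. Each camera call takes 0.05 s, during which the arm holds its last target. There are 200 camera calls.

### The job

Continue the course of wall tiles on the plywood layout board: first lay the loose blue tile flat and slide it flush against the free end of the bonded white tile and against the aluminium straightedge, then lay the loose white cut tile after it, flush against the blue tile and the straightedge, so that no joint is open. Set the tiles down rather than drop them, and leave the spare tile and the other things on the counter where they are.

Things in the scene. Friction and masses are not known exactly. Their poses are not given: they have to be found in the camera images.
- board: fixed plywood board 120 (x) x 330 (y) mm, top 12 mm above the counter; origin: centre of underside. Aluminium straightedge 25 mm wide, 18 mm high along its +x edge, inner face at x = +35 mm. A white tile 60 x 120 x 10 mm is bonded on against it (x -25..+35, y +30..+150 mm); the course continues towards -y.
- set_end (a point): middle of the free end face of the bonded tile, at the board's top surface (board x +5, y +30, z +12 mm); same axes as the board
- blue_tile: loose whole blue glazed tile, 60 mm (x) by 120 mm (y, long) by 10 mm thick, about 160 g; origin at the centre of its underside
- white_tile: loose white glazed cut tile, 60 x 60 x 10 mm, about 80 g; origin at the centre of its underside
- cleaner: white cleaner bottle with a red cap and green label, 58 mm diameter, 190 mm tall; bystander, loose; origin at the centre of its underside
- mug: yellow tooth mug without handle, 60 mm across the rim, 90 mm tall; bystander, loose; origin at the centre of its underside
- soap_rack: chrome wire soap rack, 70 x 110 x 22 mm; bystander, loose; origin at the centre of its underside
- drain_grate: square steel drain grate, 100 x 100 x 6 mm; bystander, loose; origin at the centre of its underside
- drain_trap: domed steel drain trap with a green seal, 68 mm diameter, 60 mm tall; bystander, loose; origin at the centre of its underside
- spacer_tub: open orange tub, 70 x 70 x 45 mm; bystander, loose; origin at the centre of its underside
- spare_tile: spare terracotta-coloured cut tile, 60 x 60 x 10 mm; bystander, loose; origin at the centre of its underside

How it is judged:
By the outcome, as a careful person would: the job done as asked, in the order asked, and still so for the second after the job is handed in, with the robot touching nothing.
It also fails if it takes over 72 s, if anything falls off the work surface, if the arm or the gripper's body presses on something with over 40 N, if the wrist force passes 120 N, or if a joint passes its speed limit or range.

## Working session

There is one attempt and no reset: what is moved stays moved. The work goes in short steps, Python scripts to look and compute and a shell command to move; the robot and the scene stay as the last step left them, time stands still between calls to the robot, and variables do not carry over. Pictures are saved under pics/ and viewed, at most 10 in all, crops included, and the job is handed in when it is done.

```bash
mkdir -p pics; ls; cat > h.py <<'E'
import numpy as np, cv2
from plant import ctrl, imaging
def cam(n):
    c=imaging.get_calibration(n); p,d=imaging.read_camera(n); return p,d,c
def K(c): 
    return 200/np.tan(np.radians(c["fovy"])/2)
def ray(c,u,v,z):
    f=K(c);R=np.array(c["R"]);t=np.array(c["t"])
    o=-R.T@t; d=R.T@np.array([(u-c["cx"])/f,(v-c["cy"])/f,1]); return o+d*(z-o[2])/d[2]
def dpt(c,d,u,v):
    f=K(c);R=np.array(c["R"]);t=np.array(c["t"]);z=d
    return R.T@(np.array([(u-c["cx"])/f*z,(v-c["cy"])/f*z,z])-t)
E
python3 - <<'E'
from h import *
for n in ["scene","side","wrist"]:
    p,d,c=cam(n); cv2.imwrite(f"pics/{n}0.png",p); np.savez(f"pics/{n}0.npz",p=p,d=d)
    print(n,c["fovy"],c["cx"],c["cy"],-np.array(c["R"]).T@c["t"],np.round(c["R"],3).tolist())
print(ctrl.get_state())
E
```

```text
pics
scene 53.756598815331806 319.09830007174395 191.5447987992018 [1.10526295 0.23103003 0.95509811] [[-0.355, 0.935, -0.005], [0.783, 0.294, -0.548], [-0.511, -0.198, -0.836]]
side 55.61539159566884 315.312881709481 195.07123054181625 [ 0.3203737  -0.63905772  0.7802295 ] [[0.953, -0.304, 0.016], [-0.208, -0.688, -0.695], [0.222, 0.659, -0.719]]
wrist 71.66406382847858 321.7504469067914 202.9262650146264 [ 0.22286916 -0.64121275  0.37400092] [[0.226, -0.974, -0.002], [-0.934, -0.217, 0.284], [-0.277, -0.062, -0.959]]
{'time': 0.15, 'qpos': array([-1.49297127e+00,  2.86972128e-01,  1.57782843e+00, -2.08631322e-05,
        1.27861098e+00, -1.50002284e-01]), 'dq': array([ 0.00021834, -0.0039636 , -0.00478849,  0.0016461 ,  0.00113309,
        0.00019816]), 'joint_efforts': array([ 9.04459466e-04, -4.06598747e+01, -2.93141699e+01, -1.16245674e-04,
        3.93428199e-03, -1.36769540e-06]), 'eef_pos': array([ 0.15244204, -0.65707414,  0.24926492]), 'tcp_rot': array([ 9.93518097e-01,  1.13670414e-01,  2.28331760e-05, -9.09210209e-04]), 'contact_force': array([-0.15775369,  0.39718785,  0.5181156 ]), 'wrist_torque': array([ 0.06352652,  0.01214307, -0.00725475]), 'finger_force': 0.0, 'opening': 1.0012990552938779}
```

View pics/scene0.png

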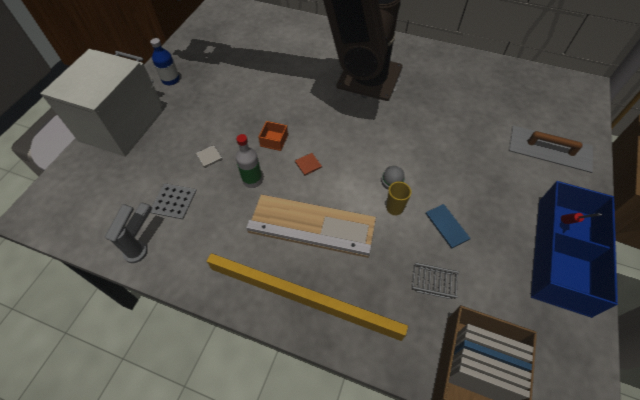

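View pics/side0.png

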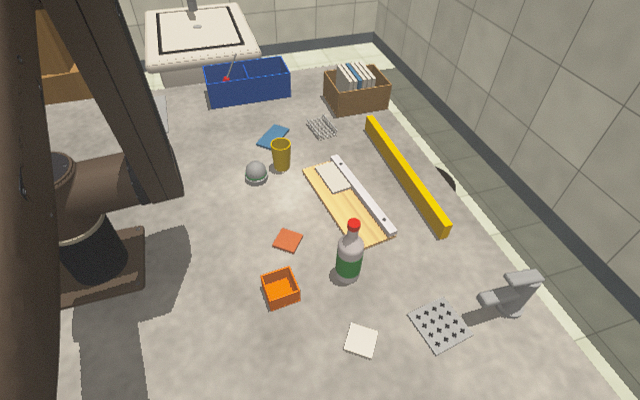

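The scene view shows the blue tile near (447,225), the white cut tile near (209,156), and the board around (312,224) with its bonded tile near (345,229). The side view shows the same things: blue (272,136), white (361,340), bonded tile (335,178).

```bash
cat > m.py <<'E'
from h import *
def quad(m):
    cs=cv2.findContours(m.astype(np.uint8),cv2.RETR_EXTERNAL,cv2.CHAIN_APPROX_NONE)[0]
    c=max(cs,key=cv2.contourArea); h=cv2.convexHull(c)
    for e in np.arange(1,12,.5):
        q=cv2.approxPolyDP(h,e,True)
        if len(q)<=4: break
    return q[:,0],cv2.contourArea(c)
def win(m,b):
    o=np.zeros_like(m); o[b[1]:b[3],b[0]:b[2]]=m[b[1]:b[3],b[0]:b[2]]; return o
E
python3 - <<'E'
from m import *
B={"scene":dict(blue=(415,195,480,255),white=(190,140,228,172),bond=(315,212,380,246)),
   "side":dict(blue=(250,118,295,155),white=(335,312,385,365),bond=(312,158,356,200))}
for n in B:
    z=np.load(f"pics/{n}0.npz");p=z["p"];d=z["d"];c=imaging.get_calibration(n)
    H=cv2.cvtColor(p,cv2.COLOR_BGR2HSV)
    h,s,v=[H[...,i].astype(int) for i in range(3)]
    for k,b in B[n].items():
        if k=="blue": m=(h>90)&(h<125)&(s>90)
        else:
            cx,cy=(b[0]+b[2])//2,(b[1]+b[3])//2
            print(k,"centre hsv",H[cy,cx]); m=(abs(v-v[cy,cx])<25)&(abs(s-s[cy,cx])<25)
        q,a=quad(win(m,b)); zt=.022 if k=="bond" else .010
        P=[ray(c,*x,zt)[:2] for x in q]
        mm=win(m,b); ys,xs=np.nonzero(mm); D=np.array([dpt(c,d[y,x],x,y) for y,x in zip(ys,xs) if d[y,x]>0])
        print(n,k,a,q.tolist(),np.round(P,3).tolist(),"depth med",np.median(D,0).round(4),
          "len",[round(float(np.linalg.norm(P[i]-P[i-1])),3) for i in range(len(P))])
    for nm,u,v_ in []: pass
E
```

```text
scene blue 798.5 [[428, 211], [443, 205], [469, 238], [451, 246]] [[0.482, 0.312], [0.448, 0.347], [0.525, 0.432], [0.565, 0.391]] depth med [0.5095 0.3708 0.0116] len [0.115, 0.049, 0.115, 0.057]
white centre hsv [ 17  26 138]
scene white 268.5 [[214, 146], [221, 157], [203, 165], [196, 153]] [[0.484, -0.358], [0.515, -0.317], [0.561, -0.353], [0.528, -0.396]] depth med [ 0.5229 -0.3569  0.0113] len [0.058, 0.051, 0.058, 0.054]
bond centre hsv [ 21  29 140]
scene bond 1086.0 [[325, 217], [364, 224], [370, 245], [315, 241]] [[0.606, 0.054], [0.59, 0.159], [0.643, 0.192], [0.683, 0.055]] depth med [0.6332 0.1155 0.0241] len [0.077, 0.107, 0.063, 0.143]
side blue 276.0 [[288, 129], [269, 147], [256, 143], [273, 125]] [[0.564, 0.391], [0.481, 0.315], [0.446, 0.347], [0.521, 0.428]] depth med [0.5057 0.3744 0.0099] len [0.057, 0.113, 0.048, 0.111]
white centre hsv [ 21  21 236]
side white 757.5 [[377, 331], [371, 357], [344, 348], [351, 322]] [[0.562, -0.35], [0.528, -0.395], [0.483, -0.362], [0.517, -0.315]] depth med [ 0.5221 -0.3569  0.0098] len [0.057, 0.057, 0.056, 0.059]
bond centre hsv [ 20  25 232]
side bond 513.0 [[316, 166], [332, 162], [349, 186], [333, 192]] [[0.594, 0.171], [0.646, 0.175], [0.658, 0.063], [0.606, 0.053]] depth med [0.6363 0.1131 0.0227] len [0.119, 0.052, 0.113, 0.053]
```

```bash
python3 - <<'E'
from m import *
z=np.load("pics/scene0.npz");p=z["p"];d=z["d"];c=imaging.get_calibration("scene")
f=K(c);R=np.array(c["R"]);t=np.array(c["t"])
v,u=np.mgrid[0:400,0:640]
X=np.stack([(u-c["cx"])/f*d,(v-c["cy"])/f*d,d],-1)-t; X=X@R
for k,b in dict(cleaner=(232,130,266,190),mug=(384,180,413,216),trap=(380,163,408,186),spare=(292,150,324,177),tub=(256,120,290,152),rack=(408,260,460,300)).items():
    Q=X[b[1]:b[3],b[0]:b[2]][d[b[1]:b[3],b[0]:b[2]]>0]; Q=Q[Q[:,2]>.006]
    print(k,np.percentile(Q,2,0).round(3),np.percentile(Q,98,0).round(3))
# straightedge height
for (a,b) in [(300,236),(320,240),(280,232),(290,215),(270,208),(345,229)]: print(a,b,X[b,a].round(4))
E
python3 -m handwheel '[0.25,0.15,0.2,0,0,0.079,0.25,0.15,0.1,0,0,0.079,0.15,0.24,0,0,0,0.079,0.1,0.25,0,0,0,0.079,0.1,0.25,0,0,0,0.079]'
python3 -m handwheel '[0.1,0.25,0,0,0,0.079,0.1,0.25,0,0,0,0.079,0.1,0.25,0,0,0,0.079,0.1,0.25,0,0,0,0.079,0.1,0.25,0,0,0,0.079]'
python3 -m handwheel '[0.1,0.25,0,0,0,0.079,0.1,0.25,0,0,0,0.079,0.1,0.25,0,0,0,0,0.1,0.25,0,0,0,0,0,0,0,0,0,0]'
```

```text
cleaner [ 0.4   -0.228  0.009] [ 0.583 -0.164  0.192]
mug [0.436 0.178 0.008] [0.527 0.249 0.093]
trap [0.4   0.164 0.015] [0.481 0.228 0.092]
spare [ 0.41  -0.093  0.007] [ 0.478 -0.026  0.015]
tub [ 0.356 -0.231  0.006] [ 0.428 -0.16   0.048]
rack [0.638 0.317 0.006] [0.714 0.424 0.027]
300 236 [0.6872 0.0144 0.0304]
320 240 [0.6809 0.0678 0.0332]
280 232 [ 0.6945 -0.0395  0.0296]
290 215 [ 0.6284 -0.0404  0.0109]
270 208 [ 0.6287 -0.1005  0.0135]
345 229 [0.6216 0.1166 0.0212]
time: 0.57
eef_pos: [0.2687, -0.5076, 0.2872]
tcp_rot: [0.91, 0.414, 0.0, -0.0]
contact_force: [1.3, 0.3, 0.7]
opening: 1.001
finger_force: 0.0
time: 0.98
eef_pos: [0.343, -0.3197, 0.2871]
tcp_rot: [0.74, 0.672, 0.0, -0.0]
contact_force: [1.2, -0.1, 0.3]
opening: 1.003
finger_force: 0.0
time: 1.4
eef_pos: [0.4041, -0.166, 0.2872]
tcp_rot: [0.651, 0.759, 0.001, -0.0]
contact_force: [0.2, -0.3, -0.8]
opening: 1.001
finger_force: 0.0
```

```bash

python3 -m handwheel '[0.23,0.13,0,0,0,-0.03,0.23,0.13,0,0,0,0,0.23,0.13,0,0,0,0,0.23,0.13,0,0,0,0,0.23,0.13,-0.1,0,0,0]'
python3 -m handwheel '[0.18,0.1,-0.2,0,0,0,0,0,-0.2,0,0,0,0,0,0,0,0,0,0,0,0,0,0,0]' >/dev/null
python3 - <<'E'
from m import *
print(ctrl.get_state()["eef_pos"],ctrl.get_state()["tcp_rot"])
p,d,c=cam("wrist"); cv2.imwrite("pics/w1.png",p); np.savez("pics/w1.npz",p=p,d=d,**c)
E
```

```text
time: 1.82
eef_pos: [0.5777, -0.0741, 0.2757]
tcp_rot: [0.671, 0.741, 0.001, 0.003]
contact_force: [0.3, -1.4, 1.0]
opening: 0.998
finger_force: 0.0
[ 0.59932761 -0.05991804  0.2109392 ] [ 0.67116637  0.74129981 -0.00157406 -0.00279824]
```

View pics/w1.png

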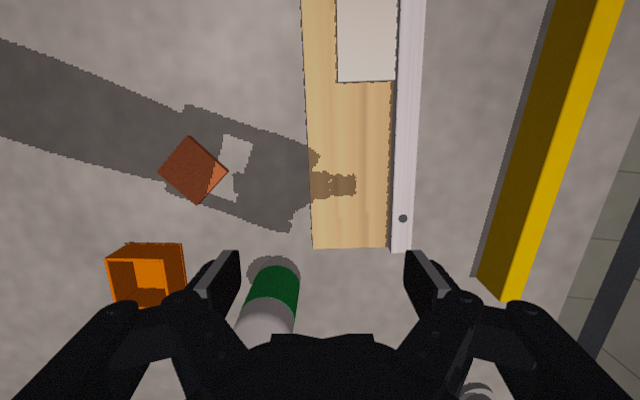

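The wrist view shows the bonded tile's free end at row ≈81 (cols 338–396), wood cols ≈306–391, and the straightedge's bright top from col ≈397 to 410, with the spare tile at (192,170) well clear.

```bash
python3 - <<'E'
from m import *
z=np.load("pics/w1.npz");p=z["p"].astype(int);c={k:z[k] for k in("fovy","cx","cy","R","t")}; c["fovy"]=float(c["fovy"])
for r in (30,120,220): print(r,[(x,*p[r,x]) for x in range(384,408,2)])
g=cv2.cvtColor(z["p"],cv2.COLOR_BGR2GRAY).astype(float)
def edge_rows(cols,r0,r1,sg):
    return np.array([(x,r0+np.argmax(sg*np.diff(g[r0:r1,x]))+.5) for x in cols])
def edge_cols(rows,c0,c1,sg):
    return np.array([(c0+np.argmax(sg*np.diff(g[r,c0:c1]))+.5,r) for r in rows])
def line(P,h,n):
    W=np.array([ray(c,*q,h)[:2] for q in P]); m=np.median(W,0)
    vx,vy,x0,y0=cv2.fitLine(W.astype(np.float32),cv2.DIST_HUBER,0,.001,.001).ravel()
    print(n,"pt",(round(x0,4),round(y0,4)),"ang",round(np.degrees(np.arctan2(vy,vx))%180,2)); return x0,y0,vx,vy
E1=edge_rows(range(344,388),70,95,-1); line(E1,.022,"end(top)")
E2=edge_cols(range(90,240),392,402,1); a=line(E2,.030,"SE inner top")
E3=edge_cols(range(90,240),384,396,-1); line(E3,.012,"SE inner bottom")
E4=edge_cols(range(10,75),325,345,1); line(E4,.022,"bond -x edge top")
E5=edge_cols(list(range(30,130))+list(range(210,240)),295,322,1); line(E5,.012,"board -x edge top")
print(E1[::12].tolist(),E2[::40].tolist(),E3[::40].tolist(),E4[::20].tolist(),E5[::30].tolist())
print(dpt(c,z["d"][50,365],365,50),dpt(c,z["d"][130,350],350,130),dpt(c,z["d"][130,403],403,130))
E
```

```text
30 [(384, np.int64(171), np.int64(179), np.int64(191)), (386, np.int64(170), np.int64(177), np.int64(191)), (388, np.int64(171), np.int64(179), np.int64(191)), (390, np.int64(168), np.int64(177), np.int64(191)), (392, np.int64(170), np.int64(178), np.int64(190)), (394, np.int64(169), np.int64(177), np.int64(190)), (396, np.int64(138), np.int64(143), np.int64(152)), (398, np.int64(56), np.int64(55), np.int64(60)), (400, np.int64(165), np.int64(165), np.int64(176)), (402, np.int64(177), np.int64(177), np.int64(187)), (404, np.int64(180), np.int64(179), np.int64(190)), (406, np.int64(180), np.int64(179), np.int64(190))]
120 [(384, np.int64(114), np.int64(158), np.int64(192)), (386, np.int64(116), np.int64(157), np.int64(191)), (388, np.int64(111), np.int64(155), np.int64(189)), (390, np.int64(74), np.int64(106), np.int64(136)), (392, np.int64(67), np.int64(71), np.int64(84)), (394, np.int64(69), np.int64(68), np.int64(72)), (396, np.int64(146), np.int64(146), np.int64(156)), (398, np.int64(185), np.int64(184), np.int64(194)), (400, np.int64(183), np.int64(182), np.int64(194)), (402, np.
[... 836 characters left out ...]
t (np.float32(0.6754), np.float32(-0.0282)) ang 98.12
SE inner bottom pt (np.float32(0.6728), np.float32(-0.0313)) ang 97.68
bond -x edge top pt (np.float32(0.5992), np.float32(0.0863)) ang 97.94
board -x edge top pt (np.float32(0.5725), np.float32(0.0209)) ang 97.61
[[344.0, 81.5], [356.0, 81.5], [368.0, 80.5], [380.0, 80.5]] [[397.5, 90.0], [394.5, 130.0], [393.5, 170.0], [392.5, 210.0]] [[390.5, 90.0], [389.5, 130.0], [388.5, 170.0], [386.5, 210.0]] [[336.5, 10.0], [336.5, 30.0], [336.5, 50.0], [337.5, 70.0]] [[302.5, 30.0], [303.5, 60.0], [304.5, 90.0], [306.5, 120.0], [311.5, 230.0]]
[0.62784072 0.0847659  0.0230776 ] [0.62375218 0.00531524 0.01263786] [0.67802908 0.01127046 0.03113559]
```

```bash

python3 -m handwheel '[-0.086,0.253,0,0,0,-0.079,-0.086,0.253,0,0,0,-0.079,-0.086,0.253,0,0,0,-0.079,-0.086,0.253,0,0,0,-0.079,-0.086,0.253,0,0,0,-0.079]' >/dev/null
python3 -m handwheel '[-0.086,0.253,0,0,0,-0.079,-0.086,0.253,0,0,0,-0.079,-0.086,0.253,0,0,0,0,-0.086,0.253,0,0,0,0,-0.086,0.253,0,0,0,0]' >/dev/null
python3 -m handwheel '[0,0,0,0,0,0,0,0,0,0,0,0]'
cat > t.py <<'E'
from m import *
def tile(n,lo,hi,zt=.010,lines=True):
    s=ctrl.get_state();e=s["eef_pos"];q=s["tcp_rot"]; print("tcp",e.round(4),"yaw",np.degrees(2*np.arctan2(q[1],q[0])).round(2))
    p,d,c=cam("wrist"); cv2.imwrite(f"pics/{n}.png",p); H=cv2.cvtColor(p,cv2.COLOR_BGR2HSV)
    m=cv2.inRange(H,lo,hi); m[265:]=0
    cs=cv2.findContours(m,cv2.RETR_EXTERNAL,cv2.CHAIN_APPROX_NONE)[0]; k=max(cs,key=cv2.contourArea)[:,0]
    W=np.array([ray(c,*x,zt)[:2] for x in k]).astype(np.float32)
    (cx,cy),(w,h),a=cv2.minAreaRect(W*1000); print("centre",round(cx,1),round(cy,1),"size",round(w,1),round(h,1),"ang",round(a,2),"px box",k.min(0),k.max(0))
    mm=np.zeros_like(m); cv2.drawContours(mm,[k],-1,1,-1); ys,xs=np.nonzero(mm)
    D=np.array([dpt(c,d[y,x],x,y) for y,x in zip(ys,xs) if d[y,x]>0]); print("depth pts",np.median(D,0).round(4))
    return p,d,c
E
python3 -c "
from t import *
tile('blue1',(90,80,30),(125,255,255))"
```

```text
time: 3.2
eef_pos: [0.476, 0.3107, 0.2171]
tcp_rot: [0.914, 0.407, 0.003, 0.0]
contact_force: [0.9, -0.8, 0.5]
opening: 1.0
finger_force: 0.0
tcp [0.476  0.3107 0.2171] yaw 47.99
centre 371.2 613.4 size 74.8 141.3 ang 48.06 px box [0 0] [117  79]
depth pts [0.3846 0.6002 0.0413]
```

View pics/blue1.png

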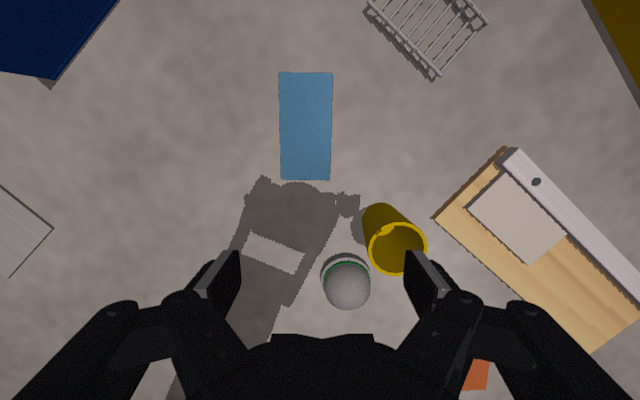

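The blue tile spans cols 278–333, rows 72–181, clear of the mug (395,240) and trap (347,280). My mask took the blue bin (top left) instead, so I'll window it.

```bash
sed -i 's/lines=True/win_=(0,0,640,265)/; s/m\[265:\]=0/m=win(m,win_)/' t.py
python3 -c "
from t import *
tile('blue2',(90,80,30),(125,255,255),win_=(250,40,360,200))"
```

```text
tcp [0.4765 0.3095 0.2166] yaw 47.88
centre 505.5 370.9 size 119.0 59.2 ang 46.9 px box [278  72] [331 179]
depth pts [0.5084 0.3741 0.0112]
```

```bash

python3 -m handwheel '[0.1,0.205,0,0,0,-0.011,0.097,0.205,0,0,0,0,0,0,-0.22,0,0,0,0,0,-0.22,0,0,0,0,0,-0.22,0,0,0]' >/dev/null
python3 -m handwheel '[0,0,-0.2,0,0,0,0,0,-0.1,0,0,0,0,0,-0.05,0,0,0,0,0,0,0,0,0,0,0,0,0,0,0]' 
python3 -c "
from h import *
s=ctrl.get_state();q=s['tcp_rot'];print(s['eef_pos'],np.degrees(2*np.arctan2(q[1],q[0])),s['contact_force'])"
```

```text
time: 4.13
eef_pos: [0.5067, 0.3701, 0.0634]
tcp_rot: [0.918, 0.397, 0.001, 0.0]
contact_force: [-0.2, -1.0, 0.9]
opening: 0.998
finger_force: 0.0
[0.50674157 0.37010402 0.06343912] 46.73750347399697 [-0.24091321 -1.02217592  0.94531314]
```

```bash

python3 -m handwheel '[0,0,-0.1,0,0,0,0,0,-0.07,0,0,0,0,0,0,0,0,0,0,0,0,0,0,0]' 0.78 30
python3 -m handwheel '[0,0,-0.02,0,0,0,0,0,-0.02,0,0,0,0,0,0,0,0,0]'
python3 -m handwheel '[0,0,-0.02,0,0,0,0,0,0,0,0,0]'
python3 -m handwheel '[0,0,-0.02,0,0,0,0,0,0,0,0,0]'
```

```text
time: 4.47
eef_pos: [0.5054, 0.3707, 0.037]
tcp_rot: [0.918, 0.397, -0.0, 0.0]
contact_force: [-0.4, 0.5, -0.1]
opening: 0.778
finger_force: 0.0
time: 4.72
eef_pos: [0.5052, 0.3708, 0.0306]
tcp_rot: [0.918, 0.398, -0.0, 0.0]
contact_force: [-0.1, -1.1, -0.3]
opening: 0.782
finger_force: 0.0
time: 4.88
eef_pos: [0.505, 0.3707, 0.0273]
tcp_rot: [0.918, 0.398, -0.0, 0.0]
contact_force: [1.1, -0.0, -0.3]
opening: 0.779
finger_force: 0.0
time: 5.05
eef_pos: [0.505, 0.3707, 0.0241]
tcp_rot: [0.918, 0.397, -0.0, 0.0]
contact_force: [-0.2, -0.6, -0.2]
opening: 0.783
finger_force: 0.0
```

```bash

python3 -m handwheel '[0,0,-0.012,0,0,0,0,0,0,0,0,0]' |egrep 'pos|force'
python3 -m handwheel '[0,0,-0.01,0,0,0,0,0,0,0,0,0]'|egrep 'pos|force'
python3 -m handwheel '[0,0,-0.01,0,0,0,0,0,0,0,0,0]'|egrep 'pos|force'
```

```text
eef_pos: [0.5051, 0.3707, 0.0225]
contact_force: [0.2, -0.1, 0.5]
finger_force: 0.0
eef_pos: [0.5051, 0.3708, 0.0211]
contact_force: [0.3, 0.1, 0.1]
finger_force: 0.0
eef_pos: [0.5052, 0.3707, 0.0196]
contact_force: [-0.9, 0.2, -0.5]
finger_force: 0.0
```

```bash

for i in 1; do python3 -m handwheel '[0,0,-0.01,0,0,0,0,0,0,0,0,0]' |egrep 'pos|t_force'; done
python3 -m handwheel '[0,0,-0.01,0,0,0,0,0,0,0,0,0]'|egrep 'pos|t_force'
python3 -m handwheel '[0,0,-0.01,0,0,0,0,0,0,0,0,0]'|egrep 'pos|t_force'
```

```text
eef_pos: [0.5051, 0.3707, 0.0181]
contact_force: [1.2, 0.4, -0.5]
eef_pos: [0.5051, 0.3707, 0.0165]
contact_force: [-0.2, 0.5, 0.6]
eef_pos: [0.5051, 0.3707, 0.0151]
contact_force: [-0.1, 0.0, -0.3]
```

```bash

python3 -m handwheel '[0,0,0,0,0,0,0,0,0,0,0,0,0,0,0,0,0,0]' 0.5 40
python3 -m handwheel '[0,0,0.05,0,0,0,0,0,0.05,0,0,0,0,0,0.1,0,0,0,0,0,0.1,0,0,0,0,0,0,0,0,0]'
```

```text
time: 6.3
eef_pos: [0.5054, 0.3709, 0.0155]
tcp_rot: [0.918, 0.397, 0.0, -0.0]
contact_force: [0.3, -0.7, 0.3]
opening: 0.685
finger_force: 44.6
time: 6.72
eef_pos: [0.508, 0.3723, 0.0656]
tcp_rot: [0.918, 0.398, 0.004, -0.0]
contact_force: [0.4, 0.8, -0.5]
opening: 0.689
finger_force: 44.5
```

```bash

python3 -m handwheel '[0,0,0.25,0,0,0,0,0,0.25,0,0,0,0,0,0.25,0,0,0,0,0,0.2,0,0,0,0,0,0,0,0,0]'
python3 -c "
from h import *
p,_,_=cam('wrist');q,_,_=cam('scene');cv2.imwrite('pics/lift.png',np.vstack([p[150:],cv2.resize(q[130:300,330:560],(640,330))[:]]))"
```

```text
time: 7.13
eef_pos: [0.5091, 0.3729, 0.2131]
tcp_rot: [0.918, 0.398, 0.008, -0.001]
contact_force: [0.3, -0.2, 0.2]
opening: 0.685
finger_force: 44.5
```

View pics/lift.png

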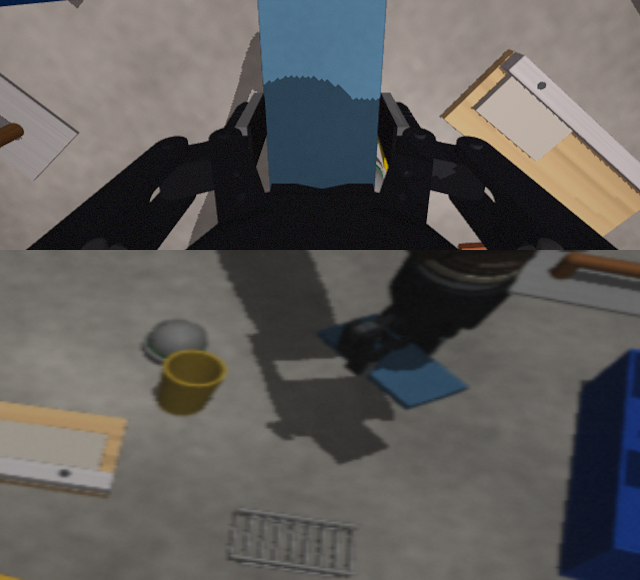

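The tile is held level between the pads in both views (wrist cols 258–387; scene crop around (400,360)). Now I carry it to the board.

```bash

python3 -m handwheel '[0.073,-0.256,0,0,0,0.071,0.073,-0.256,0,0,0,0.071,0.073,-0.256,0,0,0,0.071,0.073,-0.256,0,0,0,0.071,0.073,-0.256,0,0,0,0.071]' >/dev/null
python3 -m handwheel '[0.073,-0.256,0,0,0,0.071,0.073,-0.256,0,0,0,0.071,0.073,-0.256,0,0,0,0.071,0.073,-0.256,0,0,0,0,0.073,-0.256,0,0,0,0]' >/dev/null
python3 -m handwheel '[0,0,-0.2,0,0,0,0,0,-0.2,0,0,0,0,0,-0.2,0,0,0,0,0,0,0,0,0,0,0,0,0,0,0]' >/dev/null
python3 -m handwheel '[0,0,0,0,0,0,0,0,0,0,0,0]' 
cat > st.py <<'E'
from h import *
s=ctrl.get_state();q=s['tcp_rot'];e=s['eef_pos'];b=np.radians(7.9)
print(round(s['time'],2),e.round(4),'yaw',np.degrees(2*np.arctan2(q[1],q[0])).round(2),'F',s['contact_force'].round(1),'T',s['wrist_torque'].round(2),'s,w',(e[0]*np.cos(b)+e[1]*np.sin(b)).round(4),(-e[0]*np.sin(b)+e[1]*np.cos(b)).round(4),'op',round(s['opening'],3))
E
python3 st.py
```

```text
time: 8.65
eef_pos: [0.6161, -0.0132, 0.115]
tcp_rot: [0.656, 0.755, 0.001, 0.002]
contact_force: [0.1, 0.7, -0.2]
opening: 0.686
finger_force: 44.4
8.65 [ 0.6161 -0.0132  0.115 ] yaw 97.99 F [ 0.1  0.7 -0.2] T [-0.02 -0.06  0.04] s,w 0.6084 -0.0977 op 0.686
```

```bash

python3 -m handwheel '[0.01,0.01,-0.2,0,0,0,0.01,0,-0.2,0,0,0,0,0,-0.1,0,0,0,0,0,-0.02,0,0,0,0,0,0,0,0,0]' >/dev/null
python3 -m handwheel '[0,0,-0.02,0,0,0,0,0,0,0,0,0]' >/dev/null; python3 st.py
python3 -m handwheel '[0,0,-0.01,0,0,0,0,0,0,0,0,0]' >/dev/null; python3 st.py
python3 -m handwheel '[0,0,-0.007,0,0,0,0,0,0,0,0,0]' >/dev/null; python3 st.py
```

```text
9.23 [ 0.6194 -0.0119  0.0341] yaw 97.97 F [-0.2 -0.5 -1.2] T [-0.02  0.04 -0.04] s,w 0.6119 -0.0969 op 0.689
9.4 [ 0.6186 -0.0118  0.0316] yaw 97.96 F [-0.5  0.1 -2.3] T [ 0.06  0.02 -0.02] s,w 0.6111 -0.0967 op 0.691
9.57 [ 0.6179 -0.0117  0.0296] yaw 97.96 F [-0.3  0.1 -1.4] T [ 0.01  0.02 -0.  ] s,w 0.6104 -0.0966 op 0.685
```

```bash

python3 -m handwheel '[0,0,-0.007,0,0,0,0,0,0,0,0,0]' >/dev/null; python3 st.py
python3 -m handwheel '[0,0,-0.007,0,0,0,0,0,0,0,0,0]' >/dev/null; python3 st.py
python3 -m handwheel '[0,0,-0.005,0,0,0,0,0,0,0,0,0]' >/dev/null; python3 st.py
```

```text
9.73 [ 0.6176 -0.0117  0.0281] yaw 97.96 F [-0.2 -0.9 -0.8] T [ 0.01 -0.03  0.  ] s,w 0.6101 -0.0965 op 0.686
9.9 [ 0.6179 -0.0117  0.0275] yaw 97.96 F [-0.5  0.2  0.5] T [0.06 0.13 0.  ] s,w 0.6104 -0.0966 op 0.685
10.07 [ 0.618  -0.0117  0.0275] yaw 97.96 F [-2.5  0.1  5.4] T [0.07 0.4  0.03] s,w 0.6105 -0.0966 op 0.689
```

```bash

python3 -m handwheel '[-0.002,0.012,0.003,0,0,0,-0.002,0.012,0,0,0,0,0,0,0,0,0,0]' >/dev/null; python3 st.py
python3 -m handwheel '[-0.001,0.008,0,0,0,0,0,0,0,0,0,0]' >/dev/null; python3 st.py
python3 -m handwheel '[-0.001,0.007,0,0,0,0,0,0,0,0,0,0]' >/dev/null; python3 st.py
python3 -m handwheel '[-0.001,0.007,0,0,0,0,0,0,0,0,0,0]' >/dev/null; python3 st.py
```

```text
10.32 [ 0.6178 -0.0082  0.0275] yaw 97.98 F [-0.2 -0.4  1.7] T [-0.19  0.09  0.05] s,w 0.6108 -0.093 op 0.689
10.48 [ 0.6177 -0.0071  0.0275] yaw 97.98 F [ 0.5 -2.9  3.6] T [-0.23  0.06 -0.01] s,w 0.6108 -0.0919 op 0.685
10.65 [ 0.6176 -0.0065  0.0275] yaw 97.97 F [ 1.4 -4.7  4.2] T [-0.7   0.04 -0.01] s,w 0.6108 -0.0913 op 0.685
10.82 [ 0.6176 -0.0064  0.0275] yaw 97.98 F [ 1.3 -6.8  3.2] T [-1.21 -0.05  0.04] s,w 0.6108 -0.0913 op 0.684
```

```bash

python3 -m handwheel '[0,-0.004,0,0,0,0,0,0,0,0,0,0,0,0,0,0,0,0]' 0.78 >/dev/null; python3 st.py
python3 -m handwheel '[0,0,0.05,0,0,0,0,0,0.15,0,0,0,0,0,0.1,0,0,0,0,0,0,0,0,0]'>/dev/null; python3 st.py
python3 -m handwheel '[-0.12,-0.016,0.1,0,0,0,-0.12,-0.017,0.05,0,0,0,-0.12,-0.017,0,0,0,0,0,0,0,0,0,0,0,0,0,0,0,0]' 0 30 >/dev/null; python3 st.py
python3 -c "
from h import *
p,_,_=cam('wrist');cv2.imwrite('pics/rel.png',p)"
```

```text
11.07 [ 0.6157 -0.0046  0.0258] yaw 97.94 F [-0.3 -0.3 -0.1] T [-0.07 -0.02 -0.02] s,w 0.6092 -0.0892 op 0.782
11.4 [ 0.6191 -0.0052  0.0759] yaw 97.98 F [-0.3 -0.5  1.7] T [-0.04 -0.02  0.01] s,w 0.6125 -0.0903 op 0.777
11.82 [ 0.5619 -0.0125  0.0937] yaw 97.94 F [-0.3 -0.2  0.7] T [ 0.04 -0.06  0.04] s,w 0.5548 -0.0896 op 0.067
```

View pics/rel.png

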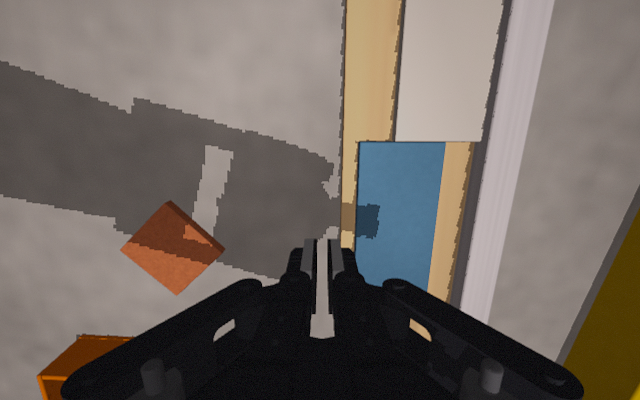

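The blue tile sits square on the board against the bonded tile (end joint at row ≈142), about 22 mm off the straightedge (wood cols 445–470). Next I push it over with the closed fingers.

```bash

python3 -m handwheel '[0,0,-0.2,0,0,0,0,0,-0.16,0,0,0,0,0,-0.025,0,0,0,0,0,-0.01,0,0,0,0,0,0,0,0,0]' 0 30 >/dev/null; python3 st.py
python3 -m handwheel '[0.04,0.005,0,0,0,0,0.02,0.003,0,0,0,0,0,0,0,0,0,0]' >/dev/null; python3 st.py
python3 -m handwheel '[0.02,0.003,0,0,0,0,0.02,0.003,0,0,0,0,0,0,0,0,0,0]' >/dev/null; python3 st.py
python3 -m handwheel '[0.02,0.003,0,0,0,0,0.02,0.003,0,0,0,0,0,0,0,0,0,0]' >/dev/null; python3 st.py
```

```text
12.28 [ 0.5633 -0.0128  0.0351] yaw 97.97 F [ 0.2 -0.5  0.8] T [ 0.03  0.01 -0.05] s,w 0.5562 -0.0901 op 0.002
12.53 [ 0.5739 -0.0119  0.0369] yaw 97.97 F [ 0.4 -0.2 -0.3] T [-0.06 -0.03 -0.  ] s,w 0.5668 -0.0907 op 0.002
12.78 [ 0.5785 -0.0108  0.0357] yaw 97.97 F [-0.3 -0.4  0.6] T [-0.02  0.02  0.01] s,w 0.5716 -0.0902 op -0.001
13.03 [ 0.5841 -0.0099  0.0352] yaw 97.96 F [ 0.4 -0.4 -0.9] T [-0.02  0.01  0.02] s,w 0.5772 -0.0901 op 0.001
```

```bash

python3 -m handwheel '[0.02,0.003,0,0,0,0,0.02,0.003,0,0,0,0,0,0,0,0,0,0]' >/dev/null; python3 st.py
python3 -m handwheel '[0.02,0.003,0,0,0,0,0,0,0,0,0,0]' >/dev/null; python3 st.py
python3 -m handwheel '[0.015,0.002,0,0,0,0,0,0,0,0,0,0]' >/dev/null; python3 st.py
python3 -m handwheel '[0.01,0.001,0,0,0,0,0,0,0,0,0,0]' >/dev/null; python3 st.py
```

```text
13.28 [ 0.5903 -0.009   0.0352] yaw 97.96 F [ 0.5  0.  -0.2] T [-0.01 -0.02 -0.01] s,w 0.5835 -0.09 op -0.002
13.45 [ 0.5932 -0.0085  0.0352] yaw 97.96 F [-0.  -0.3  0.2] T [-0.01 -0.01 -0.  ] s,w 0.5864 -0.09 op 0.002
13.62 [ 0.5953 -0.0082  0.0352] yaw 97.96 F [ 0.2 -0.1  0.3] T [ 0.03  0.05 -0.03] s,w 0.5885 -0.09 op -0.0
13.78 [ 0.5967 -0.0081  0.0352] yaw 97.96 F [ 0.2 -0.2 -0.3] T [0.02 0.03 0.02] s,w 0.5899 -0.09 op -0.001
```

```bash

cat > gap.py <<'E'
from t import *
# columns run of classes along world ex at given w offset, at z=.022
def prof():
    p,d,c=cam("wrist"); H=cv2.cvtColor(p,cv2.COLOR_BGR2HSV); f=K(c);R=np.array(c["R"]);t=np.array(c["t"])
    b=np.radians(7.9);ex=np.array([np.cos(b),np.sin(b)]);ey=np.array([-ex[1],ex[0]])
    def px(s,w,z):
        X=R@np.r_[s*ex+w*ey,z]+t; return f*X[0]/X[2]+c["cx"],f*X[1]/X[2]+c["cy"]
    m=cv2.inRange(H,(90,80,20),(125,255,255))
    for w in (-.04,-.055,-.07,-.085):
        ss=np.arange(.55,.69,.0005); hit=[s for s in ss if (lambda u,v:0<=v<399 and 0<=u<639 and m[int(round(v)),int(round(u))])(*px(s,w,.022))]
        print("w",w,"blue s",(round(min(hit),4),round(max(hit),4)) if hit else None)
    for s in (.60,.62,.64,.655):
        ww=np.arange(-.2,.0,.0005); hit=[w for w in ww if (lambda u,v:0<=v<399 and 0<=u<639 and m[int(round(v)),int(round(u))])(*px(s,w,.022))]
        print("s",s,"blue w",(round(min(hit),4),round(max(hit),4)) if hit else None)
    return p
if __name__=="__main__":
    import sys; cv2.imwrite(f"pics/{sys.argv[1]}.png",prof())
E
python3 gap.py push1
```

```text
w -0.04 blue s (np.float64(0.5965), np.float64(0.656))
w -0.055 blue s (np.float64(0.5965), np.float64(0.656))
w -0.07 blue s (np.float64(0.597), np.float64(0.656))
w -0.085 blue s (np.float64(0.5785), np.float64(0.6565))
s 0.6 blue w (np.float64(-0.1775), np.float64(-0.0315))
s 0.62 blue w (np.float64(-0.1835), np.float64(-0.0315))
s 0.64 blue w (np.float64(-0.138), np.float64(-0.0315))
s 0.655 blue w (np.float64(-0.1535), np.float64(-0.0315))
```

View pics/push1.png

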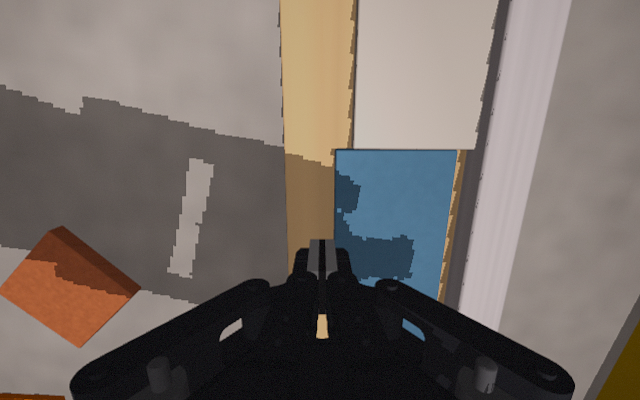

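The push works: the tile's left edge lines up with the finger (col ≈335), the joint at row 150 is closed, and about 7 mm of wood remains by the straightedge (cols 455–462).

```bash

python3 -m handwheel '[0.015,0.002,0,0,0,0,0.015,0.002,0,0,0,0,0,0,0,0,0,0]' >/dev/null; python3 st.py
python3 -m handwheel '[0.01,0.001,0,0,0,0,0,0,0,0,0,0]' >/dev/null; python3 st.py
python3 -m handwheel '[0.007,0.001,0,0,0,0,0,0,0,0,0,0]' >/dev/null; python3 st.py
python3 -m handwheel '[0.006,0.001,0,0,0,0,0,0,0,0,0,0]' >/dev/null; python3 st.py
```

```text
14.08 [ 0.6015 -0.0075  0.0352] yaw 97.96 F [ 0.1  0.6 -0.2] T [ 0.01 -0.   -0.03] s,w 0.5947 -0.0901 op 0.005
14.25 [ 0.6027 -0.0073  0.0352] yaw 97.96 F [-0.1  0.6  0.8] T [0.04 0.01 0.01] s,w 0.596 -0.0901 op 0.001
14.42 [ 0.6037 -0.0072  0.0352] yaw 97.96 F [-0.4 -0.2  0.1] T [ 0.03  0.07 -0.01] s,w 0.5969 -0.0901 op -0.001
14.58 [ 0.6045 -0.007   0.0351] yaw 97.96 F [-1.1  0.1 -0.5] T [-0.    0.05  0.04] s,w 0.5978 -0.0901 op -0.001
```

```bash

python3 -m handwheel '[0.006,0.001,0,0,0,0,0,0,0,0,0,0]' >/dev/null; python3 st.py
python3 -m handwheel '[0.006,0.001,0,0,0,0,0,0,0,0,0,0]' >/dev/null; python3 st.py
python3 -m handwheel '[0.006,0.001,0,0,0,0,0,0,0,0,0,0]' >/dev/null; python3 st.py
```

```text
14.75 [ 0.6048 -0.0068  0.035 ] yaw 97.96 F [-2.3 -0.   1.3] T [-0.01  0.45 -0.  ] s,w 0.5982 -0.0899 op -0.001
14.92 [ 0.6049 -0.0067  0.0348] yaw 97.98 F [-5.2  1.2  3.2] T [-0.17  0.78 -0.03] s,w 0.5983 -0.0898 op -0.002
15.08 [ 0.605  -0.0067  0.0346] yaw 97.99 F [-6.9 -1.8  4.5] T [-0.2   1.13 -0.07] s,w 0.5984 -0.0898 op -0.004
```

```bash

python3 -m handwheel '[-0.07,-0.01,0,0,0,0,0,0,0.15,0,0,0,0,0,0.1,0,0,0,0.063,-0.081,0,0,0,0,0.063,-0.081,0,0,0,0]' >/dev/null; python3 st.py
python3 -m handwheel '[0.063,-0.081,0,0,0,0,0.063,-0.081,0,0,0,0,0.063,-0.081,0,0,0,0,0.063,-0.081,0,0,0,0,0,0,0,0,0,0]' >/dev/null; python3 st.py
python3 -m handwheel '[0,0,-0.15,0,0,0,0,0,-0.08,0,0,0,0,0,0,0,0,0,0,0,0,0,0,0]' >/dev/null; python3 st.py
```

```text
15.5 [ 0.6173 -0.0328  0.0741] yaw 98.03 F [ 0.9 -0.1 -0. ] T [-0.02  0.02  0.04] s,w 0.6069 -0.1173 op 0.0
15.92 [ 0.6556 -0.084   0.0726] yaw 97.83 F [-0.2 -0.4  0.2] T [-0.02  0.05 -0.01] s,w 0.6378 -0.1733 op 0.002
16.25 [ 0.6519 -0.0803  0.0363] yaw 97.98 F [-0.4 -0.4  1.1] T [-0.02 -0.    0.01] s,w 0.6346 -0.1691 op 0.001
```

Now push along +y toward the bonded tile (contact expected near w ≈ −0.162).

```bash

python3 -m handwheel '[-0.003,0.02,-0.005,0,0,0,-0.002,0.012,0,0,0,0,0,0,0,0,0,0]' >/dev/null; python3 st.py
python3 -m handwheel '[-0.001,0.01,0,0,0,0,0,0,0,0,0,0]' >/dev/null; python3 st.py
python3 -m handwheel '[-0.001,0.01,0,0,0,0,0,0,0,0,0,0]' >/dev/null; python3 st.py
python3 -m handwheel '[-0.001,0.008,0,0,0,0,0,0,0,0,0,0]' >/dev/null; python3 st.py
```

```text
16.5 [ 0.653  -0.0756  0.0384] yaw 98.0 F [ 0.3  0.5 -0.7] T [ 0.02  0.04 -0.06] s,w 0.6364 -0.1647 op 0.001
16.67 [ 0.6527 -0.0744  0.0381] yaw 97.98 F [-0.9 -0.2  1.1] T [ 0.01  0.02 -0.04] s,w 0.6363 -0.1634 op -0.004
16.83 [ 0.6524 -0.0731  0.0377] yaw 97.97 F [1.1 0.3 0.4] T [0.01 0.01 0.01] s,w 0.6362 -0.162 op 0.003
17.0 [ 0.6524 -0.0727  0.0377] yaw 97.99 F [ 0.8 -2.4  0.4] T [-0.43  0.01  0.04] s,w 0.6362 -0.1617 op 0.001
```

```bash

python3 -m handwheel '[-0.001,0.008,0,0,0,0,0,0,0,0,0,0]' >/dev/null; python3 st.py
python3 -m handwheel '[-0.001,0.008,0,0,0,0,0,0,0,0,0,0]' >/dev/null; python3 st.py
python3 -m handwheel '[0.004,-0.03,0.03,0,0,0,0.011,-0.08,0.2,0,0,0,0.011,-0.08,0.25,0,0,0,0,0,0.25,0,0,0,0,0,0,0,0,0]' 1 >/dev/null; python3 st.py
python3 gap.py y1
```

```text
17.17 [ 0.6523 -0.0725  0.0377] yaw 98.0 F [ 0.4 -6.3 -1. ] T [-1.   -0.09  0.  ] s,w 0.6362 -0.1615 op -0.003
17.33 [ 0.6524 -0.0723  0.0378] yaw 98.03 F [ 0.2 -8.2 -0.2] T [-1.54 -0.02 -0.04] s,w 0.6362 -0.1613 op 0.001
17.75 [ 0.6607 -0.0996  0.1572] yaw 97.9 F [ 1.5 -1.1  1.8] T [-0.02 -0.07  0.01] s,w 0.6407 -0.1895 op 0.717
w -0.04 blue s (np.float64(0.6055), np.float64(0.6645))
w -0.055 blue s (np.float64(0.6055), np.float64(0.665))
w -0.07 blue s (np.float64(0.6055), np.float64(0.6645))
w -0.085 blue s (np.float64(0.605), np.float64(0.665))
s 0.6 blue w None
s 0.62 blue w (np.float64(-0.1505), np.float64(-0.0315))
s 0.64 blue w (np.float64(-0.151), np.float64(-0.0315))
s 0.655 blue w (np.float64(-0.151), np.float64(-0.0315))
```

View pics/y1.png

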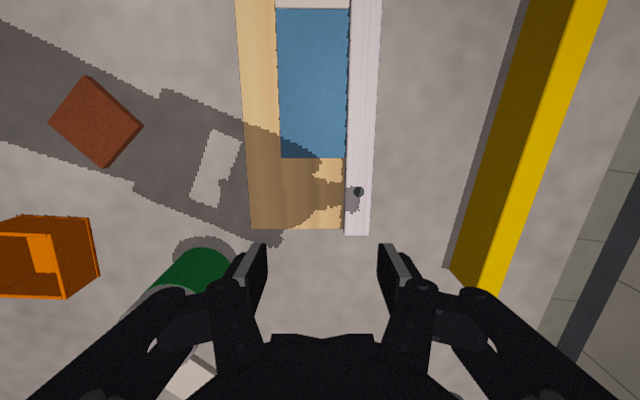

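The blue tile is now flush: its top edge (row ≈8) meets the bonded tile, and its right edge (col ≈347) meets the straightedge with no wood showing. Next is the white tile; I'll rise and go around the cleaner.

```bash

python3 -m handwheel '[0,0,0.26,0,0,0,0,0,0.26,0,0,0,0,0,0.26,0,0,-0.0625,0,-0.26,0.1,0,0,-0.0625,0,-0.26,0,0,0,-0.0625]' 1 >/dev/null
python3 -m handwheel '[0,-0.26,0,0,0,-0.0625,-0.03,-0.26,0,0,0,-0.0625,-0.2,-0.18,0,0,0,-0.0625,-0.2,-0.18,0,0,0,-0.0625,-0.2,-0.18,0,0,0,-0.0625]' >/dev/null; python3 st.py
python3 -m handwheel '[-0.2,-0.18,0,0,0,0,-0.2,-0.2,-0.15,0,0,0,-0.1,-0.05,-0.2,0,0,0,0,0,0,0,0,0,0,0,0,0,0,0]' >/dev/null; 
python3 -c "
from t import *
p,d,c=tile('wh1',(0,0,150),(60,50,255),win_=(180,20,460,245))
print(p[150,320])"
```

```text
18.63 [ 0.5598 -0.3353  0.2766] yaw 52.71 F [ 0.3 -0.6 -0.1] T [-0.01 -0.05  0.04] s,w 0.5084 -0.409 op 0.992
tcp [ 0.4885 -0.3943  0.2257] yaw 52.84
centre 620.7 -354.5 size 75.7 137.7 ang 18.19 px box [347  20] [444 135]
depth pts [ 0.6285 -0.3555  0.0012]
[173 181 194]
```

View pics/wh1.png

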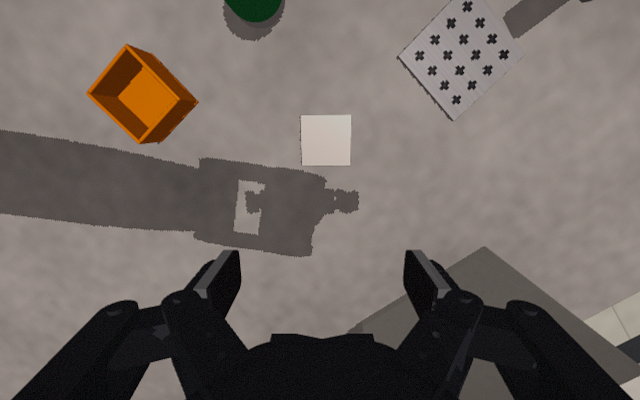

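The white tile is at cols 301–351, rows 115–165, nearly square to the tool. A grey box intrudes at the lower right (350–640, 250–400), so I'll check its location while tightening the mask.

```bash

python3 -c "
from t import *
p,d,c=tile('wh2',(0,0,178),(60,60,255),win_=(285,100,368,182))
for u,v in [(485,265),(560,310),(450,300),(600,340)]: print(u,v,dpt(c,d[v,u],u,v).round(3))
z=np.load('pics/scene0.npz');c=imaging.get_calibration('scene')
for u,v in [(100,80),(60,95),(150,75),(110,60)]: print(dpt(c,z['d'][v,u],u,v).round(3))
# mesh of cleaner location: cap
for u,v in [(242,139),(250,178)]: print('cleaner',dpt(c,z['d'][v,u],u,v).round(3))
"
```

```text
tcp [ 0.4901 -0.3947  0.2282] yaw 52.94
centre 521.7 -355.7 size 57.9 59.0 ang 52.97 px box [299 115] [348 164]
depth pts [ 0.5221 -0.3552  0.0112]
485 265 [ 0.593 -0.6    0.04 ]
560 310 [ 0.607 -0.6    0.138]
450 300 [ 0.533 -0.412  0.271]
600 340 [ 0.608 -0.6    0.175]
[ 0.509 -0.659  0.2  ]
[ 0.597 -0.725  0.199]
[ 0.268 -0.741  0.002]
[ 0.427 -0.688  0.2  ]
cleaner [ 0.558 -0.19   0.192]
cleaner [ 0.58  -0.18   0.054]
```

```bash

python3 -m handwheel '[0.106,0.13,0,0,0,0,0.106,0.13,-0.1,0,0,0,0,0,-0.24,0,0,0,0,0,-0.24,0,0,0,0,0,-0.24,0,0,0]' >/dev/null
python3 -m handwheel '[0,0,-0.2,0,0,0,0,0,-0.15,0,0,0,0,0,0,0,0,0,0,0,0,0,0,0]' 0.8 >/dev/null; python3 st.py
```

```text
19.9 [ 0.5232 -0.3555  0.054 ] yaw 53.07 F [-0.   0.1  1.2] T [ 0.03  0.   -0.03] s,w 0.4693 -0.424 op 0.803
```

```bash

python3 -m handwheel '[-0.005,0,-0.15,0,0,0,0,0,-0.05,0,0,0,0,0,-0.03,0,0,0,0,0,0,0,0,0,0,0,0,0,0,0]' 0.78 >/dev/null; python3 st.py
```

```text
20.32 [ 0.522  -0.357   0.0207] yaw 52.97 F [ 0.4 -0.8  0. ] T [ 0.02 -0.03 -0.03] s,w 0.468 -0.4253 op 0.78
```

```bash

python3 -m handwheel '[0,0.004,-0.02,0,0,0,0,0,-0.013,0,0,0,0,0,0,0,0,0]' >/dev/null; python3 st.py
python3 -m handwheel '[0,0,0,0,0,0,0,0,0,0,0,0,0,0,0,0,0,0,0,0,0,0,0,0]' 0.5 40; python3 st.py
python3 -m handwheel '[0,0,0.05,0,0,0,0,0,0.1,0,0,0,0,0,0.2,0,0,0,0,0,0.2,0,0,0,0,0,0,0,0,0]'
```

```text
20.57 [ 0.5212 -0.3559  0.0145] yaw 52.96 F [ 0.8  0.8 -1.1] T [ 0.02 -0.01 -0.01] s,w 0.4673 -0.4242 op 0.78
time: 20.9
eef_pos: [0.5215, -0.3562, 0.0148]
tcp_rot: [0.895, 0.446, 0.0, 0.0]
contact_force: [0.6, -0.3, 3.0]
opening: 0.688
finger_force: 44.7
20.9 [ 0.5215 -0.3562  0.0148] yaw 52.96 F [ 0.6 -0.3  3. ] T [-0.    0.03 -0.01] s,w 0.4676 -0.4245 op 0.688
time: 21.32
eef_pos: [0.5247, -0.359, 0.1055]
tcp_rot: [0.895, 0.446, 0.002, 0.006]
contact_force: [1.0, -1.7, 1.3]
opening: 0.691
finger_force: 44.4
```

```bash

python3 -m handwheel '[0,0,0.27,0,0,0,0,0,0.27,0,0,0,0,0,0.27,0,0,0,0.1,0.05,0.24,0,0,0,0.23,0.1,0.1,0,0,0.05]' >/dev/null
python3 -m handwheel '[0.23,0.1,0,0,0,0.05,0.23,0.1,0,0,0,0.05,0.13,0.2,0,0,0,0.05,-0.04,0.26,0,0,0,0.05,-0.04,0.26,0,0,0,0.05]' >/dev/null; python3 st.py
python3 -m handwheel '[-0.04,0.26,0,0,0,0.05,-0.04,0.26,0,0,0,0.05,-0.04,0.1,0,0,0,0.05,0,0,0,0,0,0.05,0,0,0,0,0,0]' >/dev/null; python3 st.py
python3 -m handwheel '[0,0,0,0,0,0]' >/dev/null; python3 st.py
```

```text
22.15 [ 0.6477 -0.194   0.2685] yaw 80.17 F [ 0.4  1.  -0.8] T [-0.   -0.06  0.  ] s,w 0.6149 -0.2812 op 0.688
22.57 [ 0.6287 -0.1007  0.2699] yaw 98.18 F [ 0.2 -0.5 -0.5] T [-0.04  0.02  0.  ] s,w 0.6089 -0.1861 op 0.691
22.65 [ 0.6291 -0.1022  0.2698] yaw 97.87 F [-0.9 -0.5 -1.1] T [0.02 0.   0.  ] s,w 0.609 -0.1877 op 0.687
```

```bash

python3 -m handwheel '[0.01,0,-0.25,0,0,0,0,0,-0.25,0,0,0,0,0,-0.25,0,0,0,0,0,-0.25,0,0,0,0,0,-0.2,0,0,0]' >/dev/null
python3 -m handwheel '[0,0,-0.15,0,0,0,0,0,-0.1,0,0,0,0,0,0,0,0,0,0,0,0,0,0,0]' >/dev/null; python3 st.py
```

```text
23.4 [ 0.6307 -0.103   0.0517] yaw 97.86 F [ 0.4 -0.4 -0.8] T [-0.01  0.01 -0.02] s,w 0.6106 -0.1888 op 0.69
```

```bash

python3 -m handwheel '[0,0,-0.08,0,0,0,0,0,-0.04,0,0,0,0,0,-0.02,0,0,0,0,0,0,0,0,0,0,0,0,0,0,0]' >/dev/null; python3 st.py
python3 -m handwheel '[0,0,-0.012,0,0,0,0,0,0,0,0,0]' >/dev/null; python3 st.py
python3 -m handwheel '[0,0,-0.008,0,0,0,0,0,0,0,0,0]' >/dev/null; python3 st.py
```

```text
23.82 [ 0.6309 -0.1024  0.0311] yaw 97.96 F [-0.3  0.5 -1.4] T [-0.04  0.03 -0.01] s,w 0.6108 -0.1881 op 0.687
23.98 [ 0.6309 -0.1024  0.0293] yaw 97.96 F [-0.6 -0.7 -1. ] T [ 0.02 -0.02 -0.01] s,w 0.6108 -0.1882 op 0.688
24.15 [ 0.6307 -0.1024  0.0279] yaw 97.96 F [-1.  -0.7 -0.1] T [0.   0.05 0.03] s,w 0.6107 -0.1881 op 0.689
```

```bash

python3 -m handwheel '[0,0,-0.007,0,0,0,0,0,0,0,0,0]' >/dev/null; python3 st.py
python3 -m handwheel '[-0.002,0.017,-0.002,0,0,0,-0.002,0.015,0,0,0,0,0,0,0,0,0,0]' >/dev/null; python3 st.py
python3 -m handwheel '[-0.001,0.01,0,0,0,0,0,0,0,0,0,0]' >/dev/null; python3 st.py
python3 -m handwheel '[-0.001,0.006,0,0,0,0,0,0,0,0,0,0]' >/dev/null; python3 st.py
```

```text
24.32 [ 0.6308 -0.1024  0.0269] yaw 97.96 F [ 0.1  0.6 -1.6] T [-0.01 -0.04  0.  ] s,w 0.6107 -0.1882 op 0.687
24.57 [ 0.6303 -0.0972  0.0269] yaw 97.97 F [0.7 0.8 0.8] T [0.09 0.05 0.02] s,w 0.611 -0.183 op 0.687
24.73 [ 0.6302 -0.0959  0.0268] yaw 97.97 F [-0.  -0.1  1. ] T [0.04 0.04 0.01] s,w 0.611 -0.1816 op 0.686
24.9 [ 0.6301 -0.0953  0.0268] yaw 97.96 F [ 0.4 -0.4  0.9] T [-0.08  0.01 -0.02] s,w 0.611 -0.181 op 0.69
```

```bash

python3 -m handwheel '[-0.001,0.006,0,0,0,0,0,0,0,0,0,0]' >/dev/null; python3 st.py
python3 -m handwheel '[0,0,0,0,0,0,0,0,0,0,0,0,0,0,0,0,0,0]' 0.78 >/dev/null; python3 st.py
python3 -m handwheel '[0,0,0.05,0,0,0,0,0,0.15,0,0,0,0,0,0.15,0,0,0,0,0,0,0,0,0]'>/dev/null; python3 st.py
python3 -m handwheel '[-0.12,-0.016,0,0,0,0,-0.12,-0.017,0,0,0,0,-0.12,-0.017,0,0,0,0,0,0,0,0,0,0,0,0,0,0,0,0]' 0 30 >/dev/null; python3 st.py
```

```text
25.07 [ 0.6301 -0.0952  0.0269] yaw 97.96 F [ 0.5 -4.6  1.3] T [-0.66 -0.04 -0.09] s,w 0.611 -0.1809 op 0.683
25.32 [ 0.6292 -0.0937  0.026 ] yaw 97.95 F [ 0.4 -0.3  0.4] T [-0.02  0.04  0.01] s,w 0.6103 -0.1793 op 0.78
25.65 [ 0.6329 -0.0949  0.0846] yaw 97.97 F [ 0.5 -0.8  0.5] T [-0.   -0.04  0.06] s,w 0.6138 -0.181 op 0.779
26.07 [ 0.5751 -0.1016  0.0787] yaw 97.93 F [ 0.   0.5 -0. ] T [0.03 0.01 0.04] s,w 0.5557 -0.1796 op 0.066
```

```bash

python3 -m handwheel '[0,0.01,-0.15,0,0,0,0,0,-0.1,0,0,0,0,0,-0.035,0,0,0,0,0,0,0,0,0,0,0,0,0,0,0]' 0 30 >/dev/null; python3 st.py
python3 -m handwheel '[0.04,0.005,0,0,0,0,0.03,0.004,0,0,0,0,0.02,0.003,0,0,0,0,0,0,0,0,0,0]' >/dev/null; python3 st.py
python3 -m handwheel '[0.02,0.003,0,0,0,0,0.02,0.003,0,0,0,0,0.02,0.003,0,0,0,0,0,0,0,0,0,0]' >/dev/null; python3 st.py
python3 -m handwheel '[0.02,0.003,0,0,0,0,0.02,0.003,0,0,0,0,0,0,0,0,0,0]' >/dev/null; python3 st.py
```

```text
26.48 [ 0.5764 -0.1003  0.0364] yaw 97.97 F [-0.3 -0.8  0.2] T [-0.01  0.02 -0.01] s,w 0.5571 -0.1786 op 0.0
26.82 [ 0.5907 -0.0987  0.0373] yaw 97.98 F [0.1 0.1 0.1] T [ 0.06 -0.03  0.02] s,w 0.5716 -0.1789 op 0.003
27.15 [ 0.5988 -0.0972  0.0364] yaw 97.96 F [-0.6  0.9  0.8] T [ 0.03  0.01 -0.02] s,w 0.5797 -0.1785 op 0.002
27.4 [ 0.6048 -0.0963  0.0364] yaw 97.96 F [ 0.2 -0.1  0.5] T [-0.03  0.02 -0.01] s,w 0.5858 -0.1785 op -0.004
```

Contact with the straightedge is expected at s ≈ 0.598.

```bash

python3 -m handwheel '[0.02,0.003,0,0,0,0,0.02,0.003,0,0,0,0,0.02,0.003,0,0,0,0,0,0,0,0,0,0]' >/dev/null; python3 st.py
python3 -m handwheel '[0.01,0.001,0,0,0,0,0.006,0.001,0,0,0,0,0,0,0,0,0,0]' >/dev/null; python3 st.py
python3 -m handwheel '[0.006,0.001,0,0,0,0,0,0,0,0,0,0]' >/dev/null; python3 st.py
python3 -m handwheel '[0.006,0.001,0,0,0,0,0,0,0,0,0,0]' >/dev/null; python3 st.py
```

```text
27.73 [ 0.6139 -0.0949  0.0364] yaw 97.96 F [-0.5  0.1  0.4] T [-0.   -0.01 -0.03] s,w 0.595 -0.1784 op 0.001
27.98 [ 0.6157 -0.0946  0.0363] yaw 97.96 F [ 0.4  0.6 -0.2] T [-0.01 -0.01 -0.02] s,w 0.5969 -0.1783 op -0.0
28.15 [ 0.6165 -0.0944  0.0363] yaw 97.96 F [ 0.5 -0.2  0.5] T [0.01 0.02 0.03] s,w 0.5977 -0.1783 op 0.002
28.32 [ 0.6167 -0.0943  0.0361] yaw 97.97 F [-3.2 -0.1  2.1] T [-0.06  0.49 -0.01] s,w 0.5979 -0.1781 op -0.002
```

```bash

python3 -m handwheel '[0.006,0.001,0,0,0,0,0,0,0,0,0,0]' >/dev/null; python3 st.py
python3 -m handwheel '[-0.07,-0.01,0,0,0,0,0,0,0.15,0,0,0,0,0,0.1,0,0,0,0.088,-0.079,0,0,0,0,0.088,-0.079,0,0,0,0]' >/dev/null
python3 -m handwheel '[0.088,-0.079,0,0,0,0,0.088,-0.079,0,0,0,0,0,0,0,0,0,0,0,0,0,0,0,0]' >/dev/null; python3 st.py
python3 -m handwheel '[0,0,-0.15,0,0,0,0,0,-0.085,0,0,0,0,0,0,0,0,0,0,0,0,0,0,0]' >/dev/null; python3 st.py
```

```text
28.48 [ 0.6168 -0.0942  0.036 ] yaw 97.99 F [-5.4 -0.7  3.5] T [-0.19  0.94 -0.01] s,w 0.598 -0.1781 op -0.003
29.23 [ 0.6612 -0.1435  0.0738] yaw 97.91 F [-0.4 -0.2 -0.3] T [0.07 0.04 0.08] s,w 0.6352 -0.233 op 0.0
29.57 [ 0.6589 -0.142   0.0367] yaw 97.98 F [-0.5 -1.3 -0.7] T [ 0.04  0.03 -0.02] s,w 0.6332 -0.2312 op -0.001
```

Contact is expected at w ≈ −0.2215.

```bash

python3 -m handwheel '[-0.004,0.03,-0.005,0,0,0,-0.002,0.018,0,0,0,0,0,0,0,0,0,0]' >/dev/null; python3 st.py
python3 -m handwheel '[-0.001,0.01,0,0,0,0,0,0,0,0,0,0]' >/dev/null; python3 st.py
python3 -m handwheel '[-0.001,0.009,0,0,0,0,0,0,0,0,0,0]' >/dev/null; python3 st.py
python3 -m handwheel '[-0.001,0.007,0,0,0,0,0,0,0,0,0,0]' >/dev/null; python3 st.py
```

```text
29.82 [ 0.6601 -0.1351  0.0388] yaw 98.01 F [-0.3 -0.7 -0.3] T [ 0.01 -0.03  0.  ] s,w 0.6353 -0.2246 op -0.001
29.98 [ 0.6598 -0.1341  0.0384] yaw 97.98 F [-0.1  0.2  0.4] T [ 0.03 -0.01 -0.03] s,w 0.6351 -0.2235 op 0.003
30.15 [ 0.6594 -0.1329  0.038 ] yaw 97.96 F [-0.9 -0.1  0.7] T [ 0.04 -0.01  0.06] s,w 0.6349 -0.2223 op 0.002
30.32 [ 0.6594 -0.1324  0.0379] yaw 97.97 F [-0.2 -2.   0.2] T [-0.3   0.01  0.06] s,w 0.6349 -0.2218 op 0.003
```

```bash

python3 -m handwheel '[-0.001,0.008,0,0,0,0,0,0,0,0,0,0]' >/dev/null; python3 st.py
python3 -m handwheel '[-0.001,0.008,0,0,0,0,0,0,0,0,0,0]' >/dev/null; python3 st.py
python3 -m handwheel '[0.004,-0.03,0.01,0,0,0,0.005,-0.04,0.2,0,0,0,0,0,0.25,0,0,0,0,0,0.25,0,0,0,0,0,0.25,0,0,0]' >/dev/null
python3 -m handwheel '[0,0.1,0.1,0,0,0,0,0.1,0,0,0,0,0,0,0,0,0,0]' >/dev/null; python3 st.py
python3 - <<'E'
from t import *
import gap
p=gap.prof(); q,_,_=cam("side")
cv2.imwrite("pics/fin.png",np.hstack([cv2.resize(p[:280,160:440],(480,480),interpolation=cv2.INTER_CUBIC),cv2.resize(q[130:290,270:410],(320,366))[:480] if 0 else cv2.copyMakeBorder(cv2.resize(q[130:290,270:410],(320,366)),0,114,0,0,0)]))
E
```

```text
30.48 [ 0.6594 -0.132   0.0381] yaw 97.99 F [ 0.3 -5.1 -0.6] T [-0.85  0.01 -0.04] s,w 0.635 -0.2214 op -0.001
30.65 [ 0.6594 -0.1318  0.0383] yaw 98.01 F [-0.5 -8.2 -0.3] T [-1.31  0.03 -0.01] s,w 0.635 -0.2212 op 0.0
31.32 [ 0.6603 -0.1067  0.1972] yaw 98.09 F [-0.1 -1.  -0.2] T [0.02 0.02 0.02] s,w 0.6394 -0.1964 op -0.001
w -0.04 blue s (np.float64(0.6055), np.float64(0.6645))
w -0.055 blue s (np.float64(0.6055), np.float64(0.665))
w -0.07 blue s (np.float64(0.606), np.float64(0.6645))
w -0.085 blue s (np.float64(0.6055), np.float64(0.665))
s 0.6 blue w None
s 0.62 blue w (np.float64(-0.15), np.float64(-0.0315))
s 0.64 blue w (np.float64(-0.151), np.float64(-0.0315))
s 0.655 blue w (np.float64(-0.151), np.float64(-0.0315))
```

View pics/fin.png

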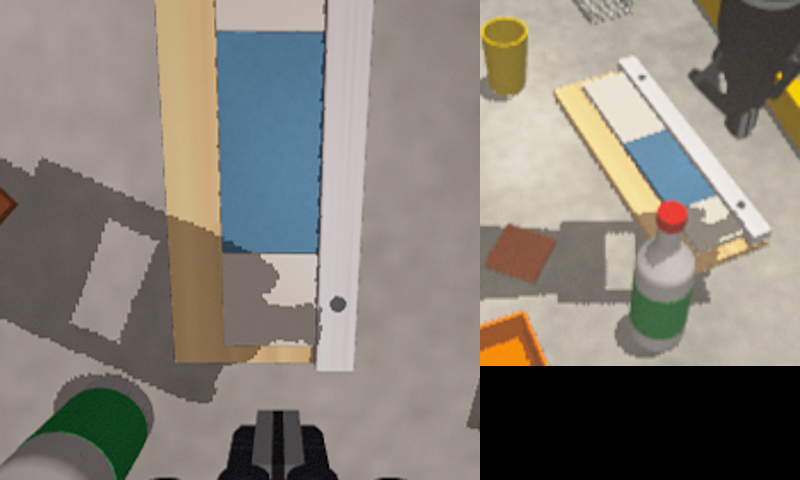

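The final views show white–blue–white in one line: joints closed at rows ≈30 and ≈252, and both loose tiles against the straightedge at cols ≈318–325. The robot is clear.

```bash
python3 -c "
from plant import ctrl
print(ctrl.sign_off())"
```

```text
the job is handed in; nothing more can be done
None
```

The job is handed in: the blue tile, then the white cut tile, were set down and pushed flush along the straightedge; the last pictures show no open joint, and I touched nothing else (about 31 s used).

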